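# Slide the brass bead gauge over the tray edge and put it in the dish

## Task

The brass bead gauge lies too flat on the pine tray table to be gripped. Slide it out over the tray's open front edge until about a third of it sticks out, without letting it fall; then pick it up and lay it flat in the white ceramic dish. Leave the aluminium ruler where it is.

Things in the scene. Friction and masses are not known exactly. Their poses are not given: they have to be found in the camera images.
- gauge: Brass (yellow) bead gauge: flat bar 140 x 38 x 2.5 mm, 110 g, dark dots on top. Origin: centre of its underside; x along its length, z up. Starts flat on the tray table, its -x end 15 to 45 mm behind the open front edge, length within 0.2 rad of square to it; 35 mm clear on both long sides. Pressed from above by a fingertip at 5 to 20 N it slides with the fingertip.
- stand: Low pine tray table, fixed: level board 260 (x) x 380 (y) mm, upper face 60 mm above the origin, which is the centre of its footprint. Open front edge (no rim) at x = -130 mm, towards the robot, clear space before and below it. Rims 12 mm high along the back and sides. A wooden bead bowl, 24 mm high, 60 mm wide, stands near the back rim (x about +88 mm).
- dish: White ceramic dish, fixed, on the left or right of the tray table: rectangular, open, 220 mm (x) x 160 mm (y) x 22 mm high, walls and floor 6 mm thick. Origin at the centre of its underside, inner floor at z = 6 mm.
- ruler: The aluminium (grey) ruler, not to be moved: same size as the gauge (140 x 38 x 2.5 mm, 40 g), with black tick marks along one side of its top. Origin at the centre of its underside, x along its length. It lies on the tray table beside the gauge, left or right of it.
Not all that is in view belongs to the job. Of the things like the gauge, leave any that is blue, orange or purple; of the rest the smaller one is meant.

How it is judged:
By the outcome, as a careful person would: the job done as asked, in the order asked, and still so for the second after the job is handed in, with the robot touching nothing.
It also fails if it takes over 51 s, if anything falls off the work surface, if the arm or the gripper's body presses on something with over 40 N, if the wrist force passes 120 N, or if a joint passes its speed limit or range.

## Robot

A 7-joint arm with a two-finger parallel gripper is mounted at the origin on the work surface. World frame = base frame: x ahead of the robot, y to its left, z up, the work surface at z = 0. Lengths are in m, angles in rad, forces in N, time in s.
With the tool pointing down it reaches from about 0.4 to 0.85 m from the base axis. Payload 10.4 kg.
Tool frame: the origin (TCP) lies midway between the tips of the shut fingers; the grasp point (between the pads) lies 19 mm behind it; z points along the fingers, y is the direction in which the jaws open and shut (so a half turn about z gives the same grasp; the last joint's range is limited). The gripper opens to 87 mm and grips with 3 to 60 N. Pads are 19 mm wide; open, the fingers measure 117 mm over their backs; the gripper's body (75 mm by 190 mm) begins 51 mm behind the grasp point.
Start: joints at [1.261, 0.332, -0.065, 1.46, 0.022, 1.35, -0.088], TCP at [0.177, -0.599, 0.223] pointing down, gripper open.
Joint ranges: [-2.6, 2.6], [-0.5, 2.12], [-1.47, 1.34], [0.16, 2.42], [-1.27, 4.41], [0.06, 2.06], [-2.6, 2.6]. Speed limits (rad/s): [2.22, 2.22, 2.79, 2.79, 3.14, 3.14, 3.14].

## Interface

Orientations are given as a unit quaternion [x, y, z, w].
In Python, from bench import r gives the robot as it stands.
- The arm moves only by the tool step_arm, never from a script. Its argument "increments" is a list of rows, each a list of 2 entries, a list of its own where there are three numbers: the shift along the tool's x, y, z in m, then the turn, a rotation vector about the tool's x, y, z in rad. A call has 1 to 5 rows; each row is the pose to reach, as a shift and turn from the pose measured when the call began, along the tool's axes at that moment; what a row does not reach only later rows make up. A row lasts 1/10 s, in which the tool goes at most 50 mm and 8.59 degrees, less where a joint would pass 70% of its speed; a pose out of reach is approached as far as the arm can. A call with a gripper value outside its range is refused whole. "hand" is the closure, from -1 (fully open) to 1 (shut), so that 0 is half open, set as the call begins (left out, the last holds). The fingers move at their own pace and stop on an object; "grip_force" is the grip in N (left out, the last holds). Time passes only in rows, so rows that repeat a pose let the fingers close. It gives the time, the measured TCP pose, the force and the opening at its end, in the units of the state.
- r.read_state(): the state, without advancing time (a new reading comes with each control period).
- r.camera(name): name is "side" or "top" or "wrist"; returns a dict with "pixels" (480x640x3 uint8, blue, green, red), "camera_matrix" (3x3 intrinsics, pixels), "extrinsics" (4x4, takes a point from camera to world coordinates). Camera axes: x right, y up, looking along -z (the intrinsics and any distortion apply to the point x, -y, -z); pixel columns grow to the right and rows downward; lengths in m; the calibration is good to about 2 mm. A picture is of the moment at which its call begins. There is no depth.
- r.close_job(): hands the job in, once; it reports no verdict.
The state is a dict: "time": time; "joint_positions": joint angles; "joint_vel": joint speeds; "joint_torque": joint torques, N m; "ee_pos": TCP position; "eef_rot": TCP orientation; "ft_force": force on the tool from outside, world axes, zero at the start; "torque": the same for the moment, N m; "width": finger opening in m.
Only numpy, scipy, OpenCV 4.12 (cv2) and the standard library are available. Lean on these libraries where they do the work, as an engineer would, in place of code of your own. Each camera call takes 0.05 s, during which the arm holds its last target.

## Working session

There is one attempt and no reset: what is moved stays moved. The work goes in short steps, Python scripts to look and compute and a tool call to move; the robot and the scene stay as the last step left them, time stands still between calls to the robot, and variables do not carry over. Pictures are saved under pics/ and viewed, and the job is handed in when it is done.

Besides the shell and the picture viewer there is one more tool, called after "Call:" as name([rows], argument=value, ...), one row to a line, values as JSON. step_arm: Moves the arm, as the interface text tells. Its arguments: {"type":"object","properties":{"increments":{"type":"array"},"hand":{"type":"number"},"grip_force":{"type":"number"}},"required":["increments"]}

```bash
ls; mkdir -p pics; python3 - <<'E'
from bench import r
import cv2,pickle
d={}
s=r.read_state();print(s)
for n in ("top","side"):
    c=r.camera(n);d[n]=c;cv2.imwrite(f"pics/{n}0.png",c["pixels"]);print(n,c["camera_matrix"],c["extrinsics"],c.keys())
pickle.dump(d,open("c0.pkl","wb"))
E
```

```text
pics
{'time': 0.0, 'joint_positions': array([ 1.26141922,  0.33285929, -0.06470107,  1.46090918,  0.02162563,
        1.34989057, -0.08848944]), 'joint_vel': array([-0.00048621,  0.00080441, -0.00027412,  0.00065763, -0.00061639,
        0.0017622 , -0.00082143]), 'joint_torque': array([ 9.14826232e-04, -6.23252177e+01,  2.52258056e-02, -3.89900029e+01,
       -6.11261185e-02,  3.97219404e-02,  8.93555216e-05]), 'ee_pos': array([ 0.17667214, -0.59912487,  0.22177715]), 'eef_rot': array([ 9.89734550e-01,  1.42916240e-01, -1.40763520e-04, -6.70408331e-04]), 'ft_force': array([ 0.20207209, -0.26758522, -0.48077791]), 'torque': array([-0.03436495, -0.01841121,  0.019684  ]), 'width': 0.08754302508028079}
top [[510.54181708   0.         314.96810505]
 [  0.         510.54181708 239.79840605]
 [  0.           0.           1.        ]] [[-0.02443438  0.98704133 -0.15859501  0.36221073]
 [-0.99944708 -0.02054037  0.02614629  0.01965067]
 [ 0.02254987  0.15914619  0.98699746  1.23182237]
 [ 0.          0.          0.          1.        ]] dict_keys(['pixels', 'camera_matrix', 'extrinsics'])
side [[623.23743747   0.         312.13238803]
 [  0.         623.23743747 223.9944205 ]
 [  0.           0.           1.        ]] [[-0.94824044  0.17921324 -0.26215012  0.17813846]
 [-0.31682677 -0.58973037  0.74285859  0.91830382]
 [-0.02146779  0.78746474  0.61598573  0.83020152]
 [ 0.          0.          0.          1.        ]] dict_keys(['pixels', 'camera_matrix', 'extrinsics'])
```

View pics/top0.png

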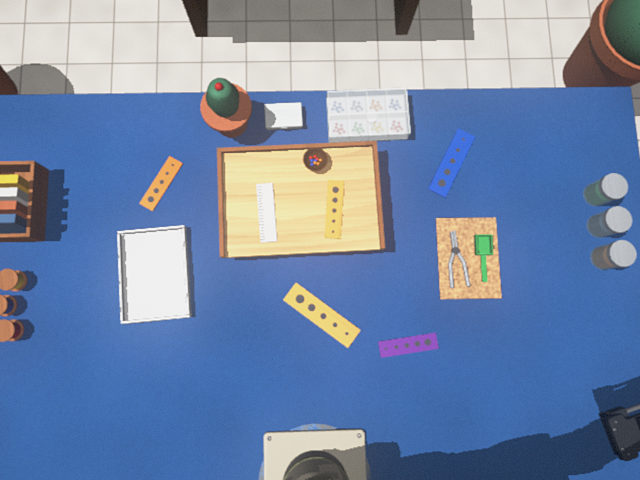

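View pics/side0.png

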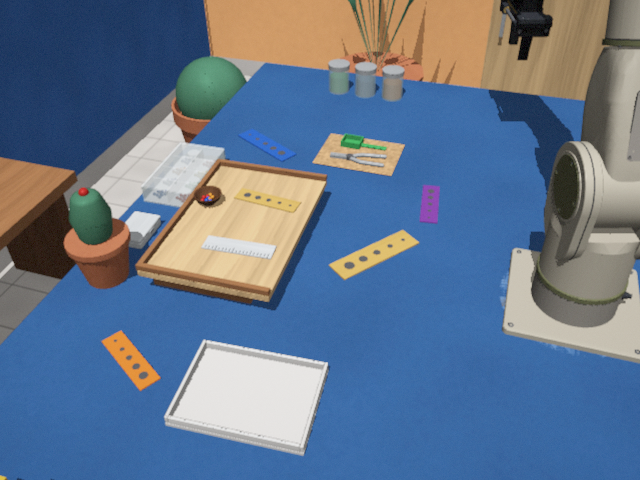

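Candidates, as top-image pixels:
- small yellow bar on the tray (335,210)
- larger yellow bar on the table (321,315)
- orange bar (160,183), blue bar (452,163), purple bar (408,345)
- grey ruler (265,212)

My choice is the yellow bar on the tray: it is the smaller of the two yellow ones. I'll check it in a close crop.

```bash
cat > h.py <<'E'
import numpy as np,cv2,pickle
from scipy.spatial.transform import Rotation as R
def ray(c,u,v):
    K=c["camera_matrix"];E=c["extrinsics"]
    d=np.array([(u-K[0,2])/K[0,0],-(v-K[1,2])/K[1,1],-1.])
    return E[:3,3],E[:3,:3]@d
def p2w(c,u,v,z):
    o,d=ray(c,u,v);return o+d*(z-o[2])/d[2]
def w2p(c,p):
    E=c["extrinsics"];q=E[:3,:3].T@(np.asarray(p)-E[:3,3]);K=c["camera_matrix"]
    return np.array([K[0,2]+K[0,0]*q[0]/-q[2],K[1,2]-K[1,1]*q[1]/-q[2]])
def totool(s,dw): return R.from_quat(s["eef_rot"]).inv().apply(dw)
E
python3 - <<'E'
from h import *
d=pickle.load(open("c0.pkl","rb"))
im=d["top"]["pixels"]
cv2.imwrite("pics/crop0.png",cv2.resize(im[130:265,210:395],None,fx=4.3,fy=4.3,interpolation=cv2.INTER_CUBIC))
im=d["side"]["pixels"]
cv2.imwrite("pics/crop1.png",cv2.resize(im[150:310,130:340],None,fx=3.7,fy=3.7,interpolation=cv2.INTER_CUBIC))
hsv=cv2.cvtColor(d["top"]["pixels"],cv2.COLOR_BGR2HSV)
for p in [(335,187),(335,237),(345,210),(300,210)]: print(p,hsv[p[1],p[0]])
E
```

```text
(335, 187) [ 12  52 146]
(335, 237) [ 24 125 240]
(345, 210) [ 21  90 240]
(300, 210) [ 25  70 241]
```

View pics/crop0.png

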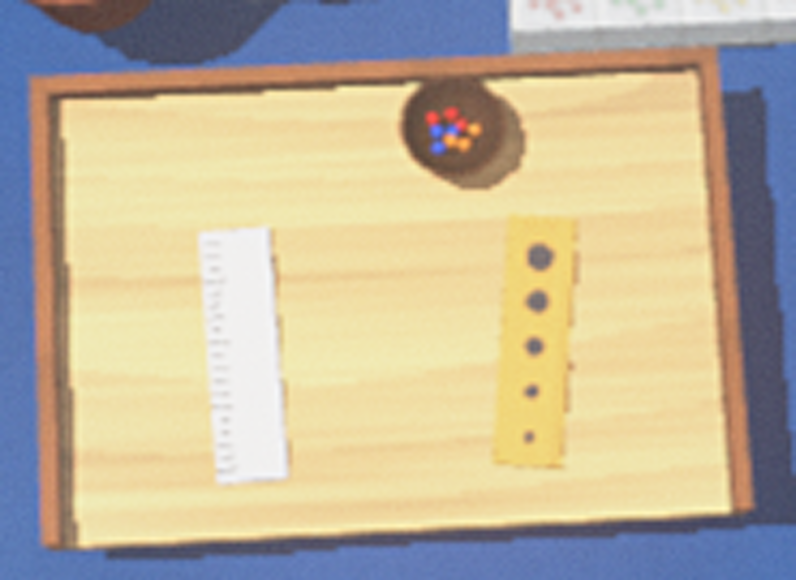

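View pics/crop1.png

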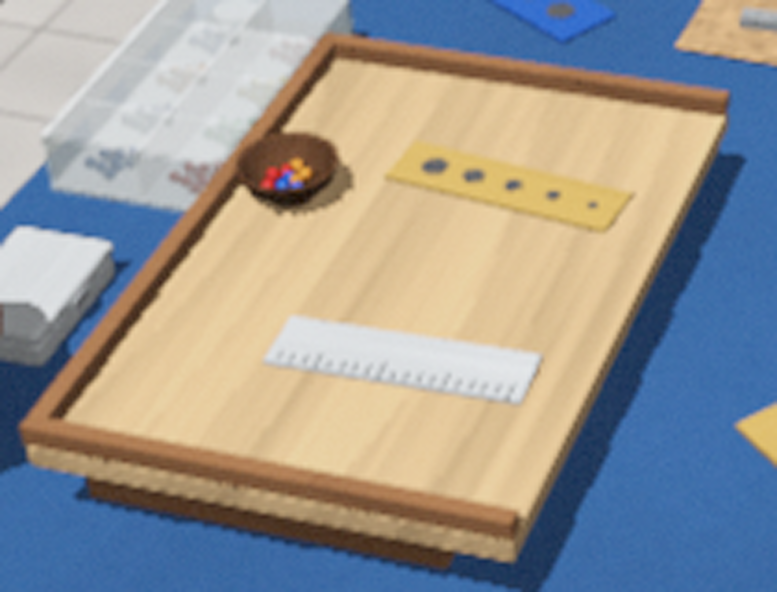

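The crop shows the yellow bar with five dark dots: far corners at crop (507,217)/(577,219), near corners at (494,462)/(564,466). The grey ruler is separate on the left. This is the gauge.

```bash
python3 - <<'E'
from h import *
np.set_printoptions(precision=4,suppress=True)
d=pickle.load(open("c0.pkl","rb"));T=d["top"];S=d["side"]
f=lambda p:(p[0]/4.3+210-.4,p[1]/4.3+130-.4)
g=lambda p:(p[0]/3.7+130-.4,p[1]/3.7+150-.4)
for nm,h,C,L in (("top",f,T,[(507,217),(577,219),(564,466),(494,462)]),("side",g,S,[(415,141),(386,178),(607,230),(633,193)])):
    P=np.array([p2w(C,*h(p),.0625) for p in L]);print(nm,"gauge",P[:,:2].tolist(),P.mean(0))
print("ruler top",[p2w(T,*f(p),.0625)[:2] for p in [(198,232),(270,227),(288,478),(217,484)]])
for nm,h,C,L in (("top",f,T,[(75,546),(732,513)]),("side",g,S,[(517,550),(725,112)])):
    print(nm,"front edge",[p2w(C,*h(p),.06)[:2] for p in L])
print("tray outer back rim top",[p2w(T,*f(p),.072)[:2] for p in [(32,78),(717,48),(752,508),(44,547)]])
im=T["pixels"];cv2.imwrite("pics/dt.png",cv2.resize(im[215:335,105:265],None,fx=4,fy=4,interpolation=cv2.INTER_CUBIC))
im=S["pixels"];cv2.imwrite("pics/ds.png",cv2.resize(im[330:460,150:340],None,fx=4,fy=4,interpolation=cv2.INTER_CUBIC))
im=T["pixels"];print("big yellow",[p2w(T,*p,.0025)[:2] for p in [(294,284),(360,330),(350,347),(284,298)]],"purple",p2w(T,408,345,0)[:2])
E
```

```text
top gauge [[0.6926269176475688, -0.044499636818293775], [0.6907940516835145, -0.083041075230626], [0.5531535529505822, -0.07139440874165252], [0.5561280983371253, -0.03359500872510479]] [ 0.6232 -0.0581  0.0625]
side gauge [[0.691528438057986, -0.08429636452022304], [0.6925614796777076, -0.04512865901699581], [0.5540997070518526, -0.03514520648284847], [0.5518171475310297, -0.07229034998091188]] [ 0.6225 -0.0592  0.0625]
ruler top [array([0.6872, 0.1252]), array([0.6893, 0.0858]), array([0.5497, 0.0776]), array([0.5472, 0.1158])]
top front edge [array([0.5156, 0.1922]), array([ 0.5259, -0.1617])]
side front edge [array([0.5108, 0.2106]), array([ 0.5276, -0.1688])]
tray outer back rim top [array([0.7734, 0.2147]), array([ 0.7845, -0.1632]), array([ 0.5267, -0.1707]), array([0.5138, 0.2068])]
big yellow [array([0.4532, 0.0401]), array([ 0.3404, -0.1146]), array([ 0.3015, -0.0894]), array([0.4203, 0.0646])] purple [ 0.3025 -0.2278]
```

View pics/dt.png

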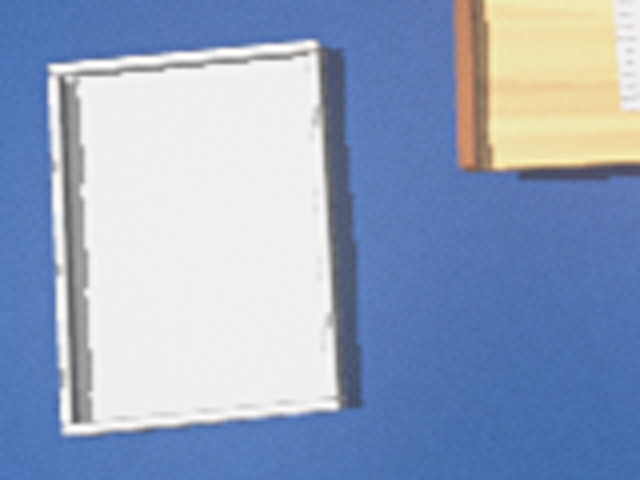

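View pics/ds.png

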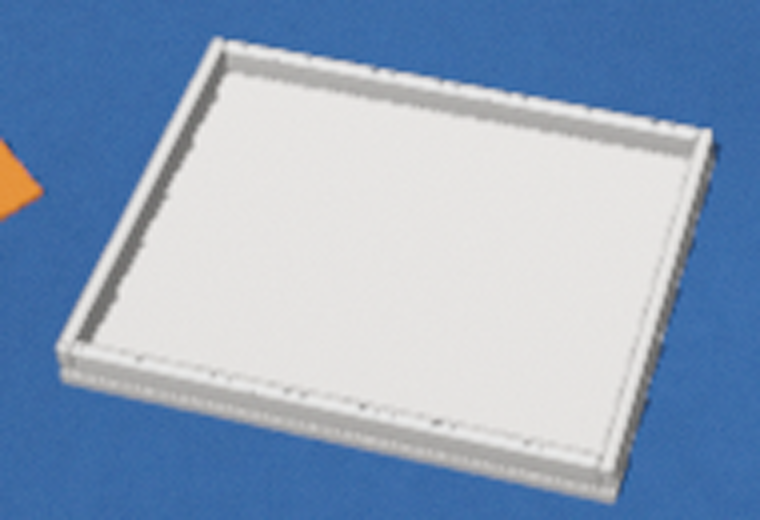

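```bash
python3 - <<'E'
from h import *
np.set_printoptions(precision=4,suppress=True)
d=pickle.load(open("c0.pkl","rb"));T=d["top"];S=d["side"]
A=np.array([p2w(T,p[0]/4+105-.4,p[1]/4+215-.4,.022) for p in [(48,65),(320,40),(342,408),(62,433)]])
B=np.array([p2w(S,p[0]/4+150-.4,p[1]/4+330-.4,.022) for p in [(217,38),(60,350),(612,470),(712,132)]])
print(A[:,:2],A.mean(0));print(B[:,:2],B.mean(0))
from bench import r
s=r.read_state()
print(totool(s,np.array([.645,-.06,.13])-s["ee_pos"]))
E
```

```text
[[0.5881 0.4605]
 [0.6    0.2994]
 [0.3814 0.2832]
 [0.3709 0.4445]] [0.4851 0.3719 0.022 ]
[[0.5982 0.3008]
 [0.5857 0.4597]
 [0.3695 0.4439]
 [0.3811 0.2858]] [0.4836 0.3725 0.022 ]
[ 0.6017 -0.3845  0.0923]
```

Call:
step_arm([
  [[0.05,-0.032,0],[0,0,0.05]],
  [[0.1,-0.064,0],[0,0,0.1]],
  [[0.14,-0.09,0],[0,0,0.15]],
  [[0.18,-0.115,0],[0,0,0.2]],
  [[0.22,-0.14,0],[0,0,0.25]],
], hand=1, grip_force=20)

```text
time: 0.6
ee_pos: [0.3417, -0.409, 0.2218]
eef_rot: [1.0, 0.017, -0.0, -0.001]
ft_force: [1.1, -0.9, 0.5]
width: 0.0549
```

```bash
cat > st.py <<'E'
from h import *
import sys
from bench import r
np.set_printoptions(precision=4,suppress=True)
s=r.read_state()
Rm=R.from_quat(s["eef_rot"])
x=Rm.apply([1,0,0]);print("t",s["time"],"pos",s["ee_pos"],"yaw",np.arctan2(x[1],x[0]),"z",Rm.apply([0,0,1]),"F",s["ft_force"],"w",s["width"]);print("q",s["joint_positions"])
if len(sys.argv)>3:
    t=np.array([float(a) for a in sys.argv[1:4]]);yaw=float(sys.argv[4])
    Rt=R.from_euler("z",yaw)*R.from_quat([1,0,0,0])
    print("shift",totool(s,t-s["ee_pos"]),"turn",(Rm.inv()*Rt).as_rotvec())
E
python3 st.py .643 -.06 .13 -.081
```

```text
t 0.6 pos [ 0.3417 -0.409   0.2218] yaw 0.03461780755185613 z [-0.0007  0.0013 -1.    ] F [ 1.1412 -0.8662  0.4574] w 0.054870757369528345
q [ 0.9738  0.1416 -0.2025  1.6964  0.029   1.308  -0.7705]
shift [ 0.3133 -0.3382  0.092 ] turn [-0.0013  0.0007  0.1156]
```

Call:
step_arm([
  [[0.034,-0.036,0.01],[0,0,0.05]],
  [[0.067,-0.072,0.02],[0,0,0.1]],
  [[0.1,-0.108,0.03],[0,0,0.115]],
  [[0.134,-0.144,0.04],[0,0,0.115]],
  [[0.167,-0.18,0.05],[0,0,0.115]],
])

```text
time: 1.1
ee_pos: [0.5015, -0.2235, 0.172]
eef_rot: [0.999, -0.04, -0.0, -0.001]
ft_force: [0.5, -0.4, 1.6]
width: 0.0151
```

```bash
python3 st.py .643 -.06 .13 -.081
```

```text
t 1.1 pos [ 0.5015 -0.2235  0.172 ] yaw -0.0807371896928493 z [-0.0008  0.0012 -1.    ] F [ 0.5325 -0.3542  1.5985] w 0.015128214009358532
q [ 0.6693  0.2264 -0.3795  1.7147  0.0877  1.2186 -1.3834]
shift [ 0.1279 -0.1743  0.042 ] turn [-0.0011  0.0009  0.0003]
```

Call:
step_arm([
  [[0.028,-0.038,0.01],[0,0,0]],
  [[0.056,-0.076,0.02],[0,0,0]],
  [[0.084,-0.114,0.03],[0,0,0]],
  [[0.11,-0.15,0.04],[0,0,0]],
  [[0.128,-0.174,0.042],[0,0,0]],
])

```text
time: 1.6
ee_pos: [0.6436, -0.0567, 0.1281]
eef_rot: [0.999, -0.039, -0.002, -0.001]
ft_force: [-0.1, -0.5, 0.7]
width: 0.0005
```

```bash
python3 st.py .643 -.06 .0725 -.081; python3 - <<'E'
from bench import r
import cv2
cv2.imwrite("pics/w1.png",r.camera("wrist")["pixels"]);cv2.imwrite("pics/s1.png",r.camera("side")["pixels"][120:320,100:380])
E
```

```text
t 1.6 pos [ 0.6436 -0.0567  0.1281] yaw -0.07796720422575416 z [-0.0031  0.0028 -1.    ] F [-0.1244 -0.461   0.6777] w 0.0005270164563978161
q [ 0.3517  0.4825 -0.4471  1.4934  0.2123  1.2173 -1.7738]
shift [-0.0002  0.0035  0.0556] turn [-0.0026  0.0033  0.003 ]
```

View pics/w1.png

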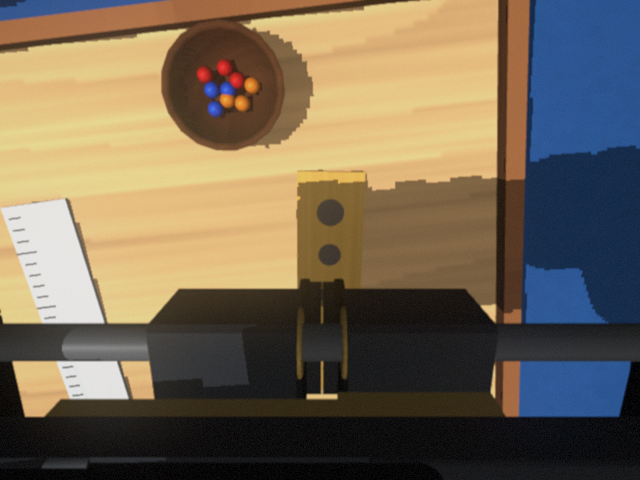

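View pics/s1.png

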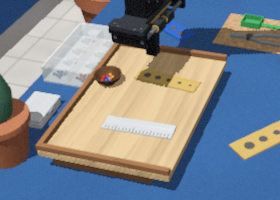

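The wrist view shows the shut fingertips centred on the gauge (gauge columns 297–365, fingers around 323), behind its middle. I'll lower onto it.

Call:
step_arm([
  [[0,0.002,0.03],[0,0,0]],
  [[0,0.003,0.05],[0,0,0]],
  [[0,0.003,0.059],[0,0,0]],
  [[0,0.003,0.062],[0,0,0]],
  [[0,0.003,0.063],[0,0,0]],
])

```text
time: 2.2
ee_pos: [0.6441, -0.0577, 0.0661]
eef_rot: [0.999, -0.037, -0.001, -0.002]
ft_force: [-0.4, -1.1, 0.3]
width: 0.0006
```

```bash
python3 st.py .643 -.06 .0625 -.081
```

```text
t 2.2 pos [ 0.6441 -0.0577  0.0661] yaw -0.07480806599860791 z [-0.0015  0.0043 -1.    ] F [-0.4365 -1.1376  0.3199] w 0.0006075572484269553
q [ 0.3457  0.5419 -0.4344  1.5476  0.2402  1.1073 -1.7876]
shift [-0.0009  0.0024  0.0036] turn [-0.0042  0.0018  0.0062]
```

Call:
step_arm([
  [[0,0.001,0.002],[0,0,0]],
  [[0,0.001,0.003],[0,0,0]],
  [[0,0.001,0.004],[0,0,0]],
  [[0,0.001,0.004],[0,0,0]],
])

```text
time: 2.6
ee_pos: [0.6445, -0.0588, 0.0631]
eef_rot: [0.999, -0.038, -0.0, -0.002]
ft_force: [-1.6, -1.0, 4.7]
width: 0.0004
```

Call:
step_arm([
  [[0,0,0.001],[0,0,0]],
  [[0,0,0.0015],[0,0,0]],
  [[0,0,0.0015],[0,0,0]],
])

```text
time: 2.9
ee_pos: [0.6449, -0.0589, 0.063]
eef_rot: [0.999, -0.038, 0.0, -0.002]
ft_force: [-4.1, 0.0, 10.2]
width: 0.0005
```

Call:
step_arm([
  [[-0.004,0,0.0017],[0,0,0]],
  [[-0.011,0,0.0017],[0,0,0]],
  [[-0.018,0,0.0017],[0,0,0]],
  [[-0.025,0,0.0017],[0,0,0]],
  [[-0.03,0,0.0017],[0,0,0]],
])

```text
time: 3.4
ee_pos: [0.6165, -0.0565, 0.063]
eef_rot: [0.999, -0.038, 0.003, -0.002]
ft_force: [2.6, -0.2, 6.5]
width: 0.0005
```

```bash
python3 st.py .643 -.06 .0625 -.081;python3 - <<'E'
from bench import r
import cv2
cv2.imwrite("pics/s2.png",cv2.resize(r.camera("side")["pixels"][140:300,130:340],None,fx=3.7,fy=3.7,interpolation=cv2.INTER_CUBIC))
E
```

```text
t 3.4 pos [ 0.6165 -0.0565  0.063 ] yaw -0.07506909572530274 z [ 0.0052  0.0034 -1.    ] F [ 2.5773 -0.1573  6.4552] w 0.00046740483071943805
q [ 0.3672  0.4876 -0.4443  1.6356  0.2286  1.0653 -1.7878]
shift [0.0266 0.0015 0.0007] turn [-0.0037 -0.0049  0.0059]
```

View pics/s2.png

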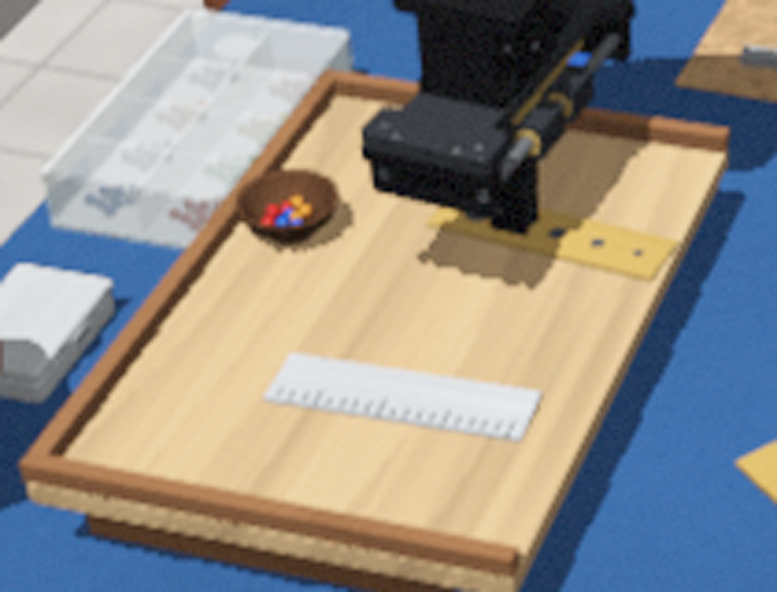

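The gauge slides with the fingertip: its near corners (crop (655,278)/(680,240)) are at the front edge. I'll continue.

Call:
step_arm([
  [[-0.005,0,0.0017],[0,0,0]],
  [[-0.012,0,0.0017],[0,0,0]],
  [[-0.019,0,0.0017],[0,0,0]],
  [[-0.026,0,0.0017],[0,0,0]],
  [[-0.03,0,0.0017],[0,0,0]],
])

```text
time: 3.95
ee_pos: [0.5877, -0.0542, 0.063]
eef_rot: [0.999, -0.037, 0.005, -0.002]
ft_force: [2.8, -0.3, 7.1]
width: 0.0002
```

Call:
step_arm([
  [[-0.006,0,0.0017],[0,0,0]],
  [[-0.012,0,0.0017],[0,0,0]],
  [[-0.017,0,0.0017],[0,0,0]],
  [[-0.02,0,0.0017],[0,0,0]],
  [[-0.02,0,0.0017],[0,0,0]],
])

```text
time: 4.45
ee_pos: [0.5694, -0.0526, 0.063]
eef_rot: [0.999, -0.037, 0.007, -0.002]
ft_force: [0.4, 0.2, 9.4]
width: 0.0002
```

```bash
python3 st.py .643 -.06 .0625 -.081;python3 - <<'E'
from bench import r
import cv2,pickle
c=r.camera("side");pickle.dump(c,open("s3.pkl","wb"))
cv2.imwrite("pics/s3.png",cv2.resize(c["pixels"][150:310,130:340],None,fx=3.7,fy=3.7,interpolation=cv2.INTER_CUBIC))
E
```

```text
t 4.45 pos [ 0.5694 -0.0526  0.063 ] yaw -0.07481486465296248 z [ 0.0135  0.0025 -0.9999] F [0.3723 0.2008 9.3759] w 0.00023351258400422734
q [ 0.4017  0.391  -0.4635  1.7718  0.1999  1.0119 -1.7815]
shift [0.0739 0.0019 0.0015] turn [-0.0035 -0.0132  0.0062]
```

View pics/s3.png

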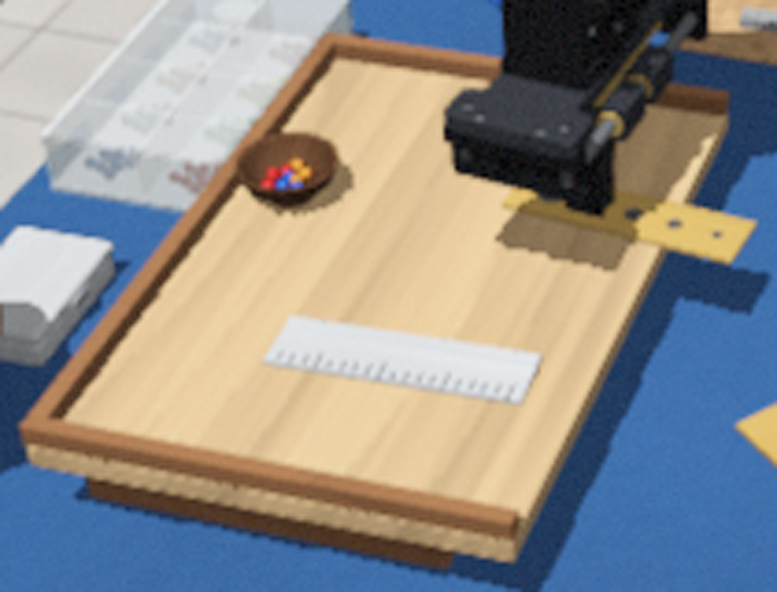

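```bash
python3 - <<'E'
from h import *
np.set_printoptions(precision=4,suppress=True)
C=pickle.load(open("s3.pkl","rb"))
g=lambda p:(p[0]/3.7+130-.4,p[1]/3.7+150-.4)
print([p2w(C,*g(p),.0625)[:2] for p in [(731,263),(756,222),(502,203)]])
E
```

```text
[array([ 0.4793, -0.0266]), array([ 0.4772, -0.0662]), array([ 0.6195, -0.0418])]
```

The gauge sticks out about 44 mm (near corners at crop (731,263)/(756,222)). I'll add 3 mm more and then lift off.

Call:
step_arm([
  [[-0.002,0,0.0015],[0,0.005,0]],
  [[-0.004,0,0.0015],[0,0.01,0]],
  [[-0.004,0,0.0015],[0,0.01,0]],
])

```text
time: 4.8
ee_pos: [0.5672, -0.0523, 0.0631]
eef_rot: [0.999, -0.037, 0.014, -0.001]
ft_force: [2.7, -0.2, 7.5]
width: 0.0003
```

Call:
step_arm([
  [[0,0,-0.008],[0,0,0]],
  [[0,0,-0.03],[0,0,0]],
  [[0,0,-0.07],[0,0,0]],
  [[-0.02,0,-0.1],[0,0,0]],
  [[-0.07,0,-0.1],[0,0,0]],
])

```text
time: 5.3
ee_pos: [0.4983, -0.0467, 0.1658]
eef_rot: [0.999, -0.037, 0.018, -0.002]
ft_force: [0.1, 0.4, 0.7]
width: 0.0002
```

Call:
step_arm([
  [[-0.05,0,-0.01],[0,0,0]],
  [[-0.1,0,-0.02],[0,0,0]],
  [[-0.1,0,-0.02],[0,0,0]],
], hand=-0.4)

```text
time: 5.6
ee_pos: [0.394, -0.0394, 0.1839]
eef_rot: [0.999, -0.037, 0.019, 0.0]
ft_force: [0.2, -0.6, -0.3]
width: 0.0168
```

```bash
python3 st.py .5 -.048 .11 -.075;python3 - <<'E'
from bench import r
import cv2,pickle
d={}
for n in ("side","top","wrist"): d[n]=r.camera(n)
pickle.dump(d,open("c4.pkl","wb"))
cv2.imwrite("pics/s4.png",cv2.resize(d["side"]["pixels"][150:310,130:340],None,fx=3.7,fy=3.7,interpolation=cv2.INTER_CUBIC))
cv2.imwrite("pics/t4.png",cv2.resize(d["top"]["pixels"][150:300,240:400],None,fx=4,fy=4,interpolation=cv2.INTER_CUBIC))
cv2.imwrite("pics/w4.png",d["wrist"]["pixels"])
E
```

```text
t 5.6 pos [ 0.394  -0.0394  0.1839] yaw -0.07461749217853532 z [ 0.0381 -0.0022 -0.9993] F [ 0.191  -0.6006 -0.3223] w 0.01684354308527577
q [ 0.5359 -0.1736 -0.4944  2.0717 -0.0881  1.1861 -1.5676]
shift [0.1034 0.0007 0.078 ] turn [-0.0007 -0.0382  0.0004]
```

View pics/s4.png

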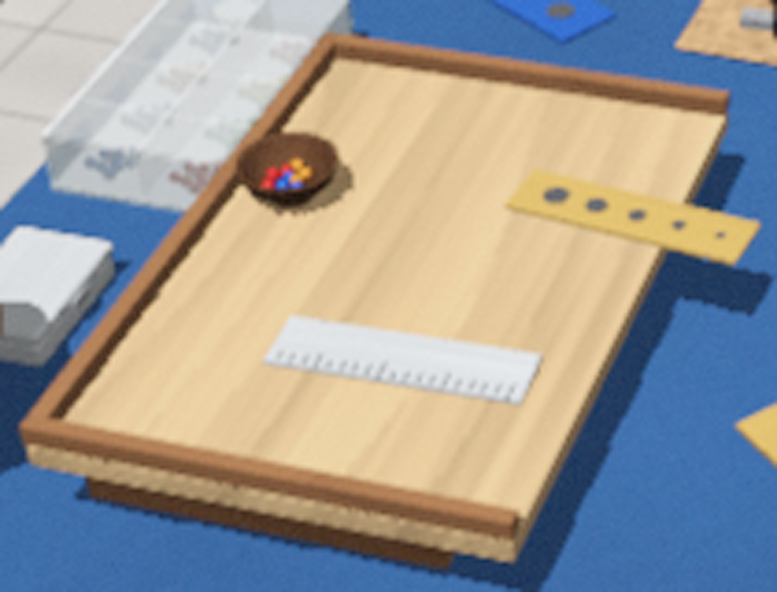

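View pics/t4.png

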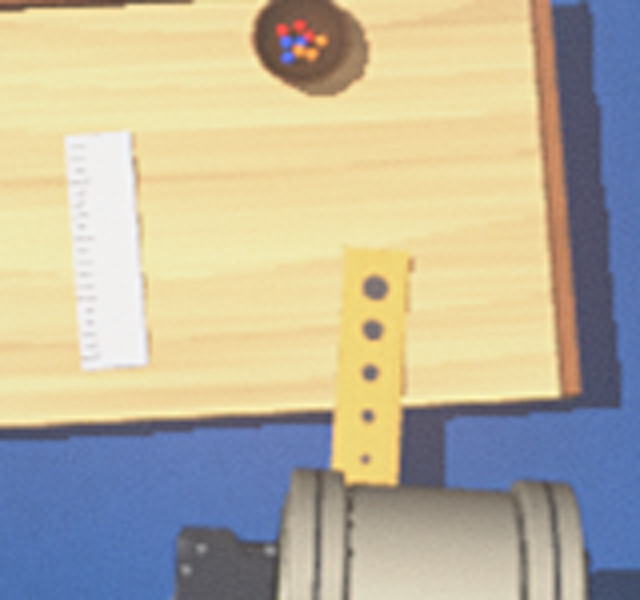

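View pics/w4.png

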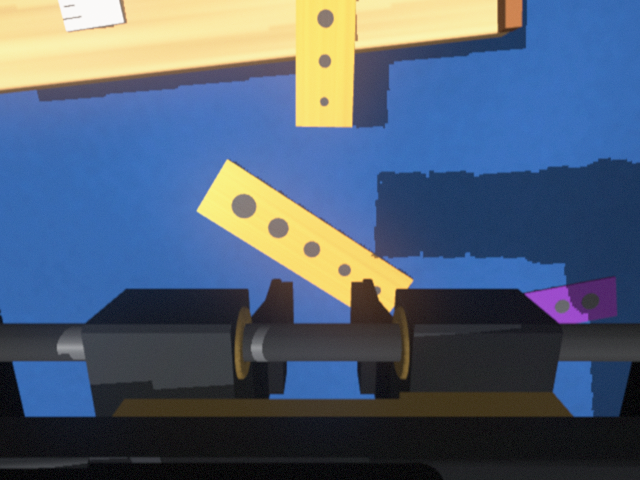

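```bash
python3 - <<'E'
from h import *
np.set_printoptions(precision=4,suppress=True)
d=pickle.load(open("c4.pkl","rb"))
g=lambda p:(p[0]/3.7+130-.4,p[1]/3.7+150-.4)
f=lambda p:(p[0]/4+240-.4,p[1]/4+150-.4)
print("side",[p2w(d["side"],*g(p),.0625)[:2] for p in [(734,264),(760,224),(535,170),(506,206)]])
print("wrist",[p2w(d["wrist"],*p,.0625)[:2] for p in [(295,126),(353,126)]], "edge", [p2w(d["wrist"],*p,.06)[:2] for p in [(295,64),(355,58)]])
print("top",[p2w(d["top"],*f(p),.0625)[:2] for p in [(345,247),(408,250),(398,486),(331,482)]],"edge",[p2w(d["top"],*f(p),.06)[:2] for p in [(334,411),(403,407)]])
print("ruler",[p2w(d["top"],*f(p),.0625)[:2] for p in [(65,135),(130,130),(148,363),(83,370)]])
E
```

```text
side [array([ 0.4775, -0.0262]), array([ 0.4745, -0.065 ]), array([ 0.6133, -0.0772]), array([ 0.6163, -0.0398])]
wrist [array([ 0.4753, -0.0274]), array([ 0.4724, -0.0664])] edge [array([ 0.5146, -0.0307]), array([ 0.5153, -0.0703])]
top [array([ 0.6171, -0.0385]), array([ 0.6145, -0.0754]), array([ 0.476 , -0.0651]), array([ 0.4792, -0.0266])] edge [array([ 0.5207, -0.0295]), array([ 0.5221, -0.0696])]
ruler [array([0.6877, 0.1247]), array([0.69  , 0.0864]), array([0.5507, 0.0776]), array([0.5473, 0.1152])]
```

Views agree that the gauge overhangs the edge by about 45 mm (32 %) with yaw about -0.08, and it is stable. Next I'll straddle the overhang.

Call:
step_arm([
  [[0.03,0,0.01],[0,-0.02,0]],
  [[0.07,0.001,0.03],[0,-0.038,0]],
  [[0.1,0.001,0.06],[0,-0.038,0]],
  [[0.107,0.001,0.075],[0,-0.038,0]],
  [[0.107,0.001,0.078],[0,-0.038,0]],
])

```text
time: 6.25
ee_pos: [0.5082, -0.0475, 0.1057]
eef_rot: [0.999, -0.037, -0.003, -0.004]
ft_force: [-0.5, 0.2, 0.5]
width: 0.0596
```

```bash
python3 st.py .501 -.0478 .052 -.079; python3 - <<'E'
from bench import r
import cv2
cv2.imwrite("pics/w5.png",r.camera("wrist")["pixels"])
E
```

```text
t 6.25 pos [ 0.5082 -0.0475  0.1057] yaw -0.07361844186171342 z [-0.0052  0.0072 -1.    ] F [-0.5305  0.214   0.4608] w 0.05955386375639114
q [ 0.4836  0.2315 -0.5269  1.8727  0.1231  1.0761 -1.7353]
shift [-0.0068  0.0012  0.0537] turn [-0.0068  0.0058  0.0054]
```

View pics/w5.png

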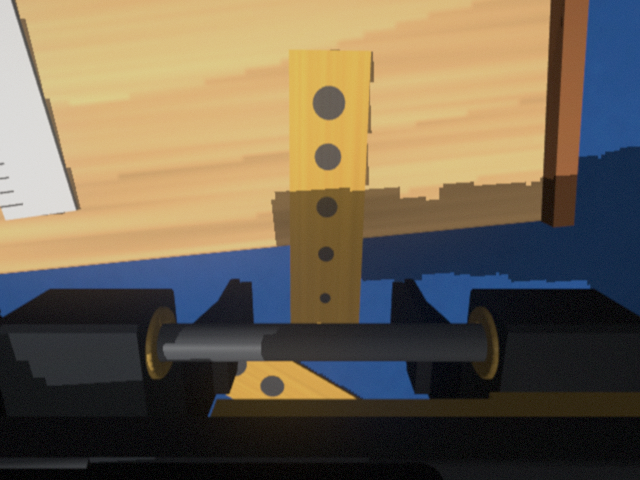

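The gauge (columns 290–363) is centred between the fingers (tips at 247 and 395). Descending.

Call:
step_arm([
  [[-0.007,0.001,0.015],[-0.007,0.006,0.005]],
  [[-0.007,0.001,0.035],[-0.007,0.006,0.005]],
  [[-0.007,0.001,0.048],[-0.007,0.006,0.005]],
  [[-0.007,0.001,0.054],[-0.007,0.006,0.005]],
  [[-0.007,0.001,0.054],[-0.007,0.006,0.005]],
])

```text
time: 6.8
ee_pos: [0.5003, -0.0477, 0.0526]
eef_rot: [0.999, -0.039, 0.0, 0.0]
ft_force: [0.6, 0.7, 0.7]
width: 0.0613
```

```bash
python3 st.py .501 -.0478 .052 -.079
```

```text
t 6.8 pos [ 0.5003 -0.0477  0.0526] yaw -0.07858480686440551 z [ 0.0007 -0.0009 -1.    ] F [0.5695 0.6772 0.7415] w 0.06126348298185171
q [ 0.4672  0.2816 -0.5166  1.9428  0.1697  0.9585 -1.7798]
shift [0.0007 0.0001 0.0006] turn [ 0.0008 -0.0007  0.0004]
```

Call:
step_arm([
  [[0,0,0.001],[0,0,0]],
  [[0,0,0.001],[0,0,0]],
  [[0,0,0.001],[0,0,0]],
  [[0,0,0.001],[0,0,0]],
  [[0,0,0.001],[0,0,0]],
], hand=1, grip_force=45)

```text
time: 7.3
ee_pos: [0.5006, -0.0477, 0.0519]
eef_rot: [0.999, -0.039, 0.001, 0.0]
ft_force: [-0.1, -0.2, 1.4]
width: 0.0362
```

Call:
step_arm([
  [[0,0,-0.002],[0,0,0]],
  [[0,0,-0.006],[0,0,0]],
  [[0,0,-0.01],[0,0,0]],
  [[0,0,-0.012],[0,0,0]],
  [[0,0,-0.012],[0,0,0]],
])

```text
time: 7.8
ee_pos: [0.5008, -0.0477, 0.0644]
eef_rot: [0.999, -0.039, 0.001, 0.001]
ft_force: [-1.3, -0.1, -1.0]
width: 0.0363
```

```bash
python3 st.py; python3 - <<'E'
from bench import r
import cv2
c=r.camera("side")
cv2.imwrite("pics/s6.png",cv2.resize(c["pixels"][110:310,160:420],None,fx=3,fy=3,interpolation=cv2.INTER_CUBIC))
E
```

```text
t 7.8 pos [ 0.5008 -0.0477  0.0644] yaw -0.07861144890410415 z [ 0.0018 -0.0012 -1.    ] F [-1.2609 -0.1271 -1.0333] w 0.03627191575951666
q [ 0.4719  0.2646 -0.5202  1.9338  0.1586  0.9809 -1.7711]
```

View pics/s6.png

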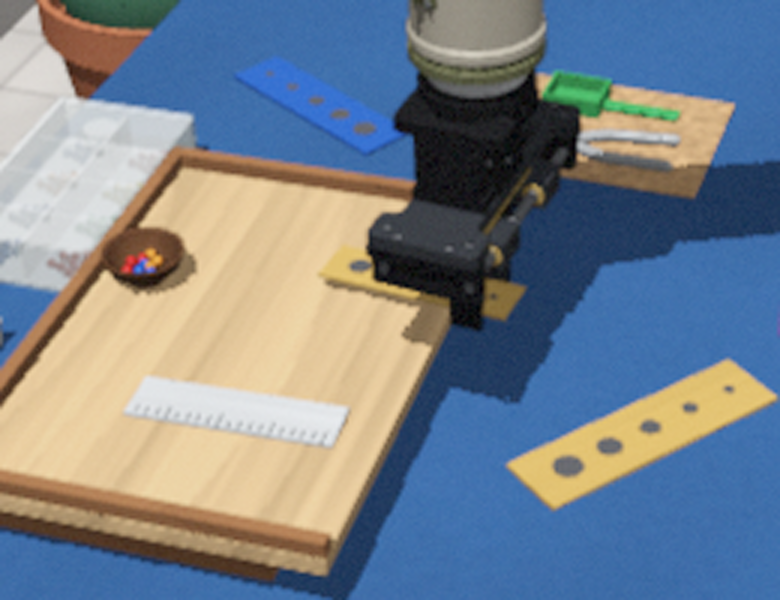

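The gauge is held across its width (opening 36 mm) and looks level. I'll lift and carry it.

Call:
step_arm([
  [[0,0,-0.02],[0,0,0]],
  [[0,0,-0.045],[0,0,0]],
  [[0,0,-0.075],[0,0,0]],
  [[0,0,-0.095],[0,0,0]],
  [[0,0,-0.1],[0,0,0]],
], grip_force=55)

```text
time: 8.35
ee_pos: [0.5016, -0.0476, 0.1662]
eef_rot: [0.999, -0.039, 0.002, 0.001]
ft_force: [0.5, 0.2, -0.8]
width: 0.0357
```

```bash
python3 st.py .439 .3687 .165 .073; python3 - <<'E'
from bench import r
import cv2
c=r.camera("side")
cv2.imwrite("pics/s7.png",cv2.resize(c["pixels"][50:250,160:420],None,fx=3,fy=3,interpolation=cv2.INTER_CUBIC))
cv2.imwrite("pics/w7.png",r.camera("wrist")["pixels"])
E
```

```text
t 8.35 pos [ 0.5016 -0.0476  0.1662] yaw -0.07869629958290136 z [ 0.0049 -0.0018 -1.    ] F [ 0.5438  0.209  -0.8134] w 0.035696660248896735
q [ 0.5015  0.1419 -0.535   1.8312  0.0801  1.1843 -1.7085]
shift [-0.0951 -0.4101  0.0001] turn [ 0.0018 -0.0049 -0.1517]
```

View pics/s7.png

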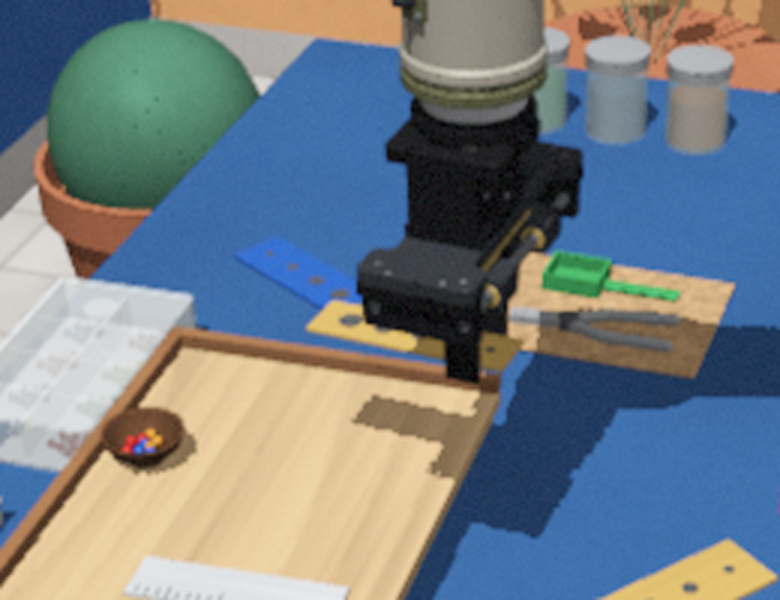

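View pics/w7.png

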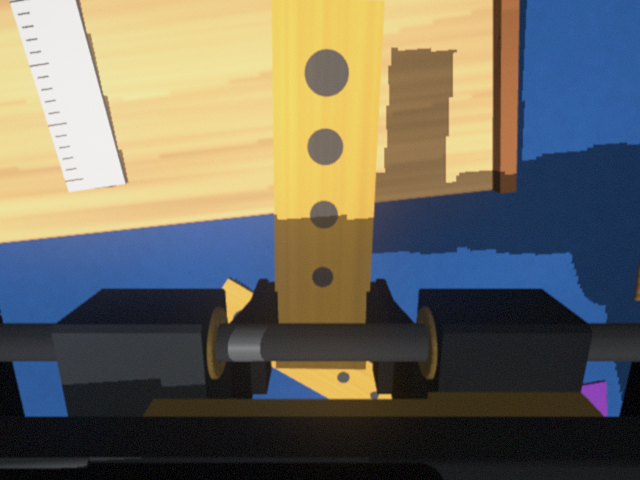

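The gauge is held level. Carrying to the dish.

Call:
step_arm([
  [[-0.005,-0.025,0],[0,0,-0.02]],
  [[-0.014,-0.065,0],[0,0,-0.04]],
  [[-0.024,-0.105,0],[0,0,-0.06]],
  [[-0.034,-0.145,0],[0,-0.005,-0.08]],
  [[-0.043,-0.185,0],[0,-0.005,-0.1]],
])

```text
time: 8.95
ee_pos: [0.4707, 0.142, 0.1623]
eef_rot: [1.0, 0.011, -0.002, 0.001]
ft_force: [0.9, 0.2, -1.1]
width: 0.0356
```

```bash
python3 st.py .439 .3687 .165 .073
```

```text
t 8.95 pos [0.4707 0.142  0.1623] yaw 0.022747498750464338 z [-0.0049 -0.0016 -1.    ] F [ 0.8509  0.1725 -1.149 ] w 0.03563484909345672
q [ 0.2719  0.146  -0.7019  1.8493  0.1009  1.1874 -2.0112]
shift [-0.0266 -0.2274 -0.0029] turn [ 0.0014  0.005  -0.0502]
```

Call:
step_arm([
  [[-0.005,-0.035,-0.003],[0,0.005,-0.01]],
  [[-0.01,-0.075,-0.003],[0,0.005,-0.02]],
  [[-0.014,-0.115,-0.003],[0,0.005,-0.03]],
  [[-0.018,-0.155,-0.003],[0,0.005,-0.04]],
  [[-0.022,-0.19,-0.003],[0,0.005,-0.05]],
])

```text
time: 9.45
ee_pos: [0.4427, 0.3337, 0.1636]
eef_rot: [0.999, 0.037, -0.001, 0.001]
ft_force: [0.6, 0.1, -1.9]
width: 0.0355
```

```bash
python3 st.py .439 .3687 .08 .073
```

```text
t 9.45 pos [0.4427 0.3337 0.1636] yaw 0.0746947216829213 z [-0.0019 -0.0016 -1.    ] F [ 0.5948  0.0534 -1.8689] w 0.0354628761290616
q [-0.047   0.3219 -0.8071  1.6925  0.2442  1.2344 -2.4065]
shift [-0.0009 -0.0353  0.0836] turn [0.0015 0.002  0.0017]
```

Joint 7 is at -2.41, close to its limit, so I'll yaw the gauge about 0.18 rad in the dish to stay clear of it.

Call:
step_arm([
  [[0,-0.004,0.005],[0,0,-0.06]],
  [[0,-0.01,0.02],[0,0,-0.12]],
  [[0,-0.018,0.045],[0,0,-0.18]],
  [[-0.001,-0.022,0.07],[0,0,-0.18]],
  [[-0.001,-0.022,0.084],[0,0,-0.18]],
])

```text
time: 9.95
ee_pos: [0.4374, 0.3554, 0.0763]
eef_rot: [0.992, 0.128, -0.003, 0.001]
ft_force: [-0.2, -0.5, -1.0]
width: 0.0357
```

```bash
python3 st.py .441 .355 .03 .25; python3 - <<'E'
from bench import r
import cv2
c=r.camera("side")
cv2.imwrite("pics/s8.png",cv2.resize(c["pixels"][270:470,120:380],None,fx=3,fy=3,interpolation=cv2.INTER_CUBIC))
cv2.imwrite("pics/w8.png",r.camera("wrist")["pixels"])
E
```

```text
t 9.95 pos [0.4374 0.3554 0.0763] yaw 0.25673091515688956 z [-0.006  -0.0032 -1.    ] F [-0.2138 -0.5047 -0.9662] w 0.03566260629456061
q [-0.1084  0.4524 -0.7986  1.7513  0.3568  1.0969 -2.3386]
shift [0.0036 0.0013 0.0462] turn [0.0016 0.0066 0.0067]
```

View pics/s8.png

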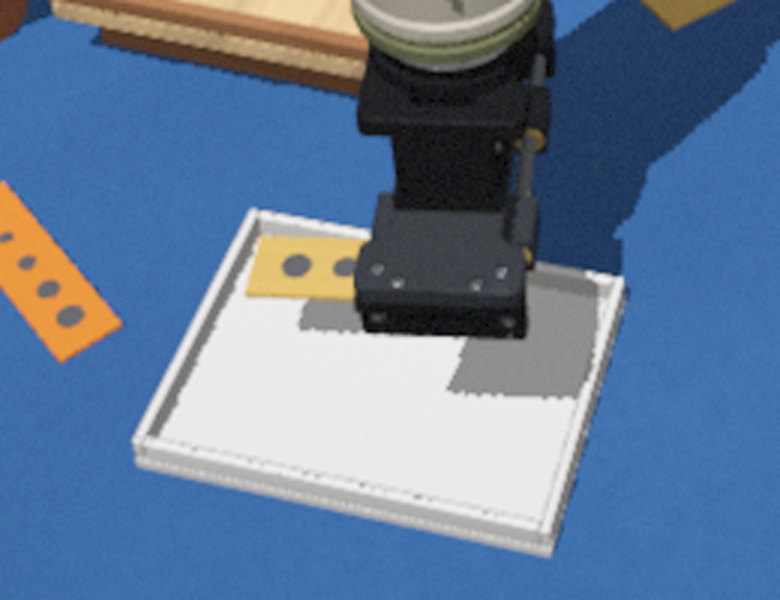

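View pics/w8.png

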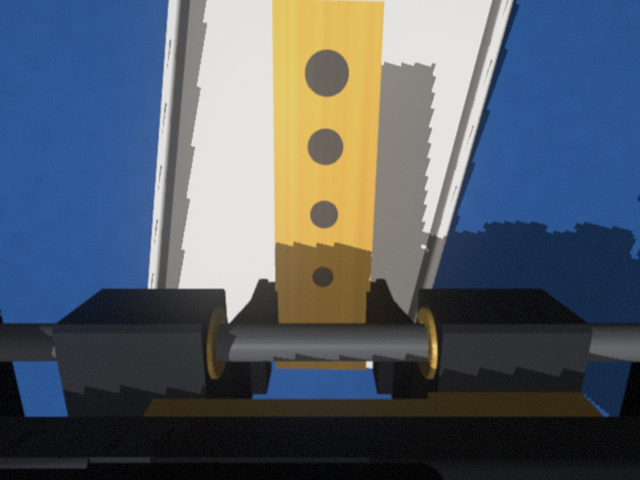

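Held level over the dish. Lowering, shifting slightly left.

Call:
step_arm([
  [[0.003,-0.002,0.012],[0.002,0.006,0]],
  [[0.004,-0.004,0.03],[0.002,0.006,0]],
  [[0.005,-0.005,0.046],[0.002,0.006,0]],
  [[0.005,-0.005,0.056],[0.002,0.006,0]],
  [[0.005,-0.005,0.058],[0.002,0.006,0]],
])

```text
time: 10.55
ee_pos: [0.4406, 0.3597, 0.0171]
eef_rot: [0.992, 0.127, -0.002, 0.001]
ft_force: [-0.1, 0.3, -1.2]
width: 0.0357
```

```bash
python3 st.py .441 .36 .009 .25
```

```text
t 10.55 pos [0.4406 0.3597 0.0171] yaw 0.2555454700456542 z [-0.0028 -0.0018 -1.    ] F [-0.0585  0.3074 -1.1555] w 0.035665567463649905
q [-0.1525  0.5367 -0.7547  1.7812  0.4286  0.9988 -2.3911]
shift [ 0.0005 -0.0001  0.0081] turn [0.0011 0.0032 0.0055]
```

Call:
step_arm([
  [[0,0,0.003],[0,0,0]],
  [[0,0,0.006],[0,0,0]],
  [[0,0,0.008],[0,0,0]],
  [[0,0,0.009],[0,0,0]],
])

```text
time: 10.95
ee_pos: [0.4407, 0.3597, 0.0082]
eef_rot: [0.992, 0.127, -0.001, 0.001]
ft_force: [0.9, 0.6, -1.3]
width: 0.0357
```

Call:
step_arm([
  [[0,0,0.001],[0,0,0]],
  [[0,0,0.002],[0,0,0]],
  [[0,0,0.002],[0,0,0]],
])

```text
time: 11.25
ee_pos: [0.4409, 0.3598, 0.0066]
eef_rot: [0.992, 0.127, -0.001, 0.001]
ft_force: [-0.3, -0.8, 2.3]
width: 0.036
```

The tips touch the dish floor (+2 N). I'll tilt so the far end of the gauge reaches the floor first, then release.

Call:
step_arm([
  [[0,0,-0.0015],[0,-0.02,0]],
  [[0,0,-0.0015],[0,-0.04,0]],
  [[0,0,-0.0015],[0,-0.055,0]],
  [[0,0,-0.0015],[0,-0.06,0]],
], grip_force=20)

```text
time: 11.65
ee_pos: [0.4412, 0.3598, 0.0078]
eef_rot: [0.991, 0.127, -0.032, 0.004]
ft_force: [0.4, 0.4, -1.5]
width: 0.0372
```

Call:
step_arm([
  [[0,0,0],[0,0,0]],
  [[0,0,0],[0,0,0]],
  [[0,0,0],[0,0,0]],
  [[0,0,0],[0,0,0]],
], hand=-0.15)

```text
time: 12.05
ee_pos: [0.4412, 0.3599, 0.008]
eef_rot: [0.991, 0.127, -0.031, 0.004]
ft_force: [0.2, -0.1, 0.6]
width: 0.0494
```

```bash
python3 st.py; python3 - <<'E'
from bench import r
import cv2
c=r.camera("side")
cv2.imwrite("pics/s9.png",cv2.resize(c["pixels"][270:470,120:380],None,fx=3,fy=3,interpolation=cv2.INTER_CUBIC))
cv2.imwrite("pics/w9.png",r.camera("wrist")["pixels"])
E
```

```text
t 12.05 pos [0.4412 0.3599 0.008 ] yaw 0.25480407019819207 z [-0.0611 -0.0167 -0.998 ] F [ 0.1603 -0.1425  0.6046] w 0.04938917062980423
q [-0.155   0.5903 -0.7487  1.7328  0.4127  1.049  -2.3642]
```

View pics/s9.png

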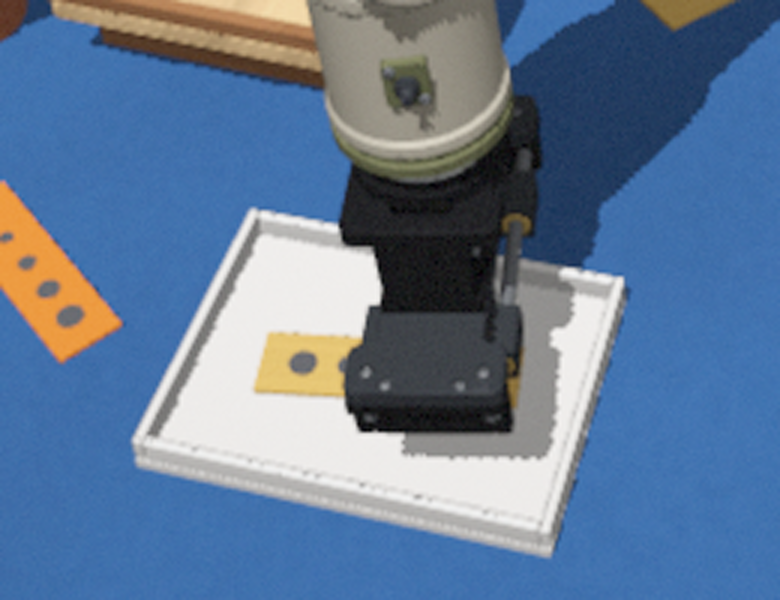

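View pics/w9.png

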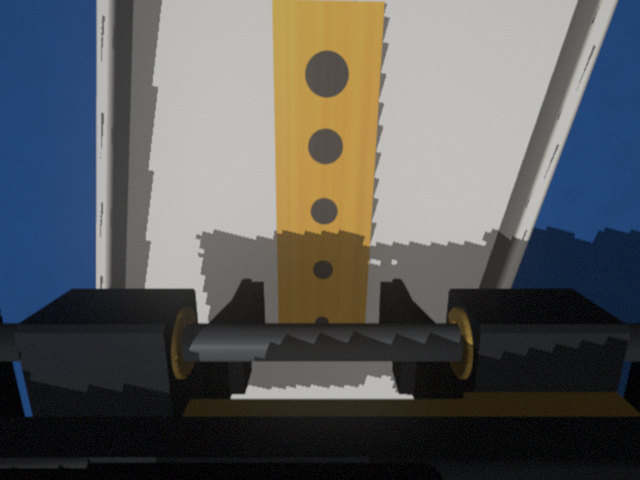

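The gauge is free between the fingers, well inside the dish. I'll lift straight along the fingers and back away.

Call:
step_arm([
  [[0,0,-0.01],[0,0,0]],
  [[0,0,-0.03],[0,0,0]],
  [[0,0,-0.06],[0,0,0]],
  [[0,0,-0.1],[0,0,0]],
  [[0,0,-0.14],[0,0,0]],
])

```text
time: 12.65
ee_pos: [0.4495, 0.3621, 0.1498]
eef_rot: [0.991, 0.127, -0.031, 0.004]
ft_force: [0.9, 0.3, 0.4]
width: 0.0502
```

Call:
step_arm([
  [[0,0.03,-0.03],[0,0.02,0]],
  [[0,0.07,-0.05],[0,0.04,0]],
  [[0,0.11,-0.05],[0,0.06,0]],
  [[0,0.15,-0.05],[0,0.06,0]],
  [[0,0.19,-0.05],[0,0.06,0]],
])

```text
time: 13.15
ee_pos: [0.5006, 0.1777, 0.201]
eef_rot: [0.992, 0.127, -0.001, 0.001]
ft_force: [0.1, 0.6, 0.0]
width: 0.0501
```

```bash
python3 st.py; python3 - <<'E'
from bench import r
import cv2
c=r.camera("side")
cv2.imwrite("pics/s10.png",c["pixels"])
cv2.imwrite("pics/t10.png",r.camera("top")["pixels"])
E
```

```text
t 13.15 pos [0.5006 0.1777 0.201 ] yaw 0.2556934272023972 z [-0.0016 -0.0018 -1.    ] F [0.094  0.6282 0.0446] w 0.05014338236164295
q [ 0.2714  0.2232 -0.7893  1.7039  0.1653  1.2852 -1.8678]
```

View pics/s10.png

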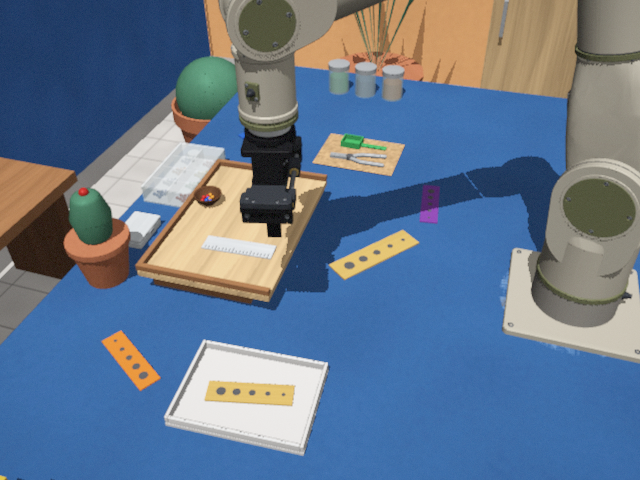

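View pics/t10.png

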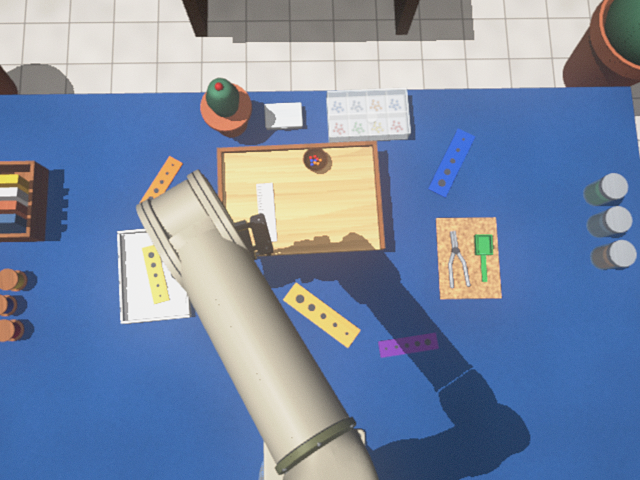

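The gauge lies flat in the dish: side view (207–294, 393), top view (155,275). The ruler is in its original place, the other items are unmoved, and the gripper is clear at z 0.2. Handing in.

```bash
python3 - <<'E'
from bench import r
print(r.close_job(), r.read_state()["time"])
E
```

```text
the job is handed in; nothing more can be done
the job is handed in; nothing more can be done
```

The brass gauge is lying flat in the white dish, and the job is handed in. I slid it out under a shut fingertip at about 7–10 N until about 45 mm (32 %) stuck out over the front edge. I then gripped it across its width on the overhang, carried it over, and released it with the fingertips at the dish floor.

**Last checks:** the final side and top pictures, taken at 13.15 s of the 51 s allowed, show:
- The gauge is well inside the dish, turned about 0.18 rad from the dish's long side. I turned it to keep the last joint off its limit.
- By eye, the ruler, bead bowl and other bars are where they were. A corner measurement of the ruler after the slide agreed with the first one to about 1 mm.
- The gripper is empty and clear, about 0.2 m above the work surface.

The largest contact force I saw reported was about 11 N.

**One disagreement:** the side and top views gave about 45 mm of overhang, but the wrist view gave about 41 mm. I took that as a misread edge and did not resolve it.

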